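# Set the aperture wheel to its widest opening and switch the lamp on

## Task

On the low light source, push the tabs of the aperture wheel to turn it until its widest round opening is centred over the white light port, in line with the index mark. Then press the round lamp button fully in and let it go. Nothing is to be lifted: leave the light source and the small things standing round it where they are.

Things in the scene. Friction and masses are not known exactly. Their poses are not given: they have to be found in the camera images.
- light_unit: the light source: a low white box with a black top plate, 150 (x) x 230 (y) x 40 mm high, about 3 kg, standing loose on the desk (a sideways push of over about 10 N slides it). Its origin lies on the desk directly below the wheel's axle; the box reaches from -75 to +75 mm in its x and from -155 to +75 mm in its y. Its z is up; its -x side faces the robot, more or less
- wheel (a joint): angle of the aperture wheel in rad, growing counterclockwise seen from above, without end stops (a whole turn, 6.283, is the same place again). At 0 the widest opening lies exactly over the light port. No clicks: light friction (0.06 N m, 1 N at a tab) holds it where it is left
- wheel_axis (a point): the wheel's axle at the disc's upper face, 49 mm above the desk. The wheel: a level aluminium disc, 120 mm in diameter, 6 mm thick, with a dark hub (30 mm across, 5 mm high) and five round openings (diameters 22, 5, 8, 11, 15 mm in this order counterclockwise from above), centres 36 mm from the axle, 72 degrees apart. Outside each opening an upright tab stands on the rim
- wide_opening (a point): centre of the widest opening (22 mm in diameter), at the disc's upper face; it turns with the wheel. From the axle it and its tab lie in the direction pi + q from the light source's x axis, q being the wheel's angle
- light_port (a point): centre of the light port: a white glass disc of 12 mm diameter in a metal ring of 18 mm, on the black top plate under the wheel, 36 mm from the axle towards the box's -x side. It is seen only through an opening that stands over it. A short white index line lies on the plate just outside the rim in the same direction
- lamp_button (a joint): travel of the lamp button in m: 0 released, 0.006 fully in; a spring (1.5 to 5 N) brings it back
- lamp_button_top (a point): centre of the top face of the lamp button: a round grey button, 28 mm across, in a black collar of 44 mm, 112 mm from the axle towards the box's -y end; its top is 62 mm above the desk when released; it is pressed straight down by 6 mm. To its right stands a fixed microscope, 0.77 m tall, filling y -0.24 to -0.02 from x 0.43 on: reach round it
- petri: round dish with lid, 56 mm across, 14 mm high, loose beside the light source, to be left alone; origin at the centre of its underside
- eyepiece: spare eyepiece, 35 mm across, 50 mm high, standing loose behind the light source, to be left alone; origin at the centre of its underside
- cover_box: small box of cover glasses, 32 x 34 x 18 mm, loose behind the light source, to be left alone; origin at the centre of its underside
- wide_tab (a point): middle of the top edge of the tab outside the widest opening, 60 mm from the axle, 73 mm above the desk. All five tabs are alike, 72 degrees apart: radial plates 5 mm thick, from 50 to 70 mm from the axle, 24 mm high above the disc; the rim between them is free. Any tab pushed sideways, along the rim, turns the wheel

How it is judged:
On the way, in this order (a step that is already met when the one before it is completed fails the run):
1. the widest opening stands still over the light port (horizontal distance between wide_opening and light_port below 0.0045 m and velocity of joint wheel between -0.05 and 0.05 rad/s), for 0.2 s.
2. the lamp button is fully in (value of joint lamp_button above 0.0045 m and horizontal distance between wide_opening and light_port below 0.0045 m), for 0.05 s.
At the end, for the whole second after the job is handed in: widest opening at rest, centre within 4.5 mm of the port's centre seen from above (7 degrees); lamp button pressed over 4.5 mm after that and out again (under 1.5 mm); light source, dish, eyepiece and cover glass box within 20 mm of where they stood, eyepiece upright (all of step 1 and value of joint lamp_button below 0.0015 m and distance of each of light_unit, petri, eyepiece, cover_box from where it was at the start of the episode below 0.02 m and angle between eyepiece's own z axis and vertical below 0.2 rad); the robot touches nothing.
It fails at once if the lamp button is pressed (over 3 mm) before the wheel is set, with the widest opening more than 5.5 mm off the port (value of joint lamp_button above 0.003 m and horizontal distance between wide_opening and light_port above 0.0055 m).
It fails at once if the light source is lifted, tilted or shoved by more than 20 mm (distance of light_unit from where it was at the start of the episode above 0.02 m or angle between light_unit's own z axis and vertical above 0.1 rad).
It fails at once if a thing standing beside the light source is lifted, knocked over or moved by more than 20 mm (distance of any of petri, eyepiece, cover_box from where it was at the start of the episode above 0.02 m or angle between eyepiece's own z axis and vertical above 0.3 rad).
It also fails if it takes over 51 s, if anything falls off the work surface, if the arm or the gripper's body presses on something with over 40 N, if the wrist force passes 120 N, or if a joint passes its speed limit or range.

## Robot

A 6-joint arm with a two-finger parallel gripper is mounted at the origin on a cart in front of the work surface, level with it; the furniture and walls round the work are solid. World frame = base frame: x ahead of the robot, y to its left, z up, the work surface at z = 0. Lengths are in m, angles in rad, forces in N, time in s.
With the tool pointing down it reaches from about 0.275 to 0.725 m from the base axis. Payload 5.6 kg.
Tool frame: the origin (TCP) lies between the finger pads; the fingertips stand 8 mm ahead of it and the grasp point (between the pads) lies 11 mm behind it; z points along the fingers, y is the line along which they close (so a half turn about z gives the same grasp; the last joint's range is limited). The gripper opens to 85 mm and grips with 20 to 120 N. Pads are 22 mm wide; open, the fingers measure 114 mm over their backs; the gripper's body (76 mm by 85 mm) begins 54 mm behind the grasp point. The pads swing forward as they close: fully open they stand 13 mm farther back than shut.
Start: joints at [-0.947, 0.255, 0.108, 0, -1.424, -0.285], TCP at [0.183, -0.519, 0.239] pointing down, gripper open.
Joint ranges: [-2.95, 2.95], [-1.21, 1.97], [-1.09, 1.5], [-2.87, 1.71], [-2.94, -0.07], [-3.05, 3.05]. Speed limits (rad/s): [2.57, 2.57, 3.14, 3.14, 3.14, 3.14].

## Interface

Orientations are given as a 3x3 rotation matrix whose columns are the frame's x, y, z axes.
In Python, from plant import sensors, viewer, job gives the robot as it stands.
- The arm moves only by the tool jog_arm, never from a script. Its arguments are lists of equal length, an entry for each row: "jaw": the closure, from -1 (fully open) to 1 (shut); "linear": the shift along the world's x, y, z in units of 100 mm (1.0 is 100 mm), a list of three; "angular": the turn, a rotation vector about the world's x, y, z in units of 60 degrees (1.0 is 60 degrees), a list of three. In form: {"jaw": [jaw, ...], "linear": [[tx, ty, tz], ...], "angular": [[wx, wy, wz], ...]}. A call has 1 to 20 rows; each row is the pose to reach, as a shift and turn from the pose commanded when the call began; what a row does not reach only later rows make up. A row lasts 1/10 s, in which the tool goes at most 50 mm and 8.59 degrees, less where a joint would pass 70% of its speed; a pose out of reach is approached as far as the arm can. A call with a number of a shift or a turn outside -1 to 1 is refused whole. A call with a gripper value outside its range is refused whole. The fingers move at their own pace and stop on an object; the grip force is fixed at half the most. Time passes only in rows, so rows that repeat a pose let the fingers close. It gives the time, the measured TCP pose, the force, the opening and the grip force at its end, in the units of the state.
- sensors.get_state(): the state, without advancing time (a new reading comes with each control period).
- viewer.snapshot(name): name is "scene" or "top" or "wrist"; returns a dict with "img" (384x512x3 uint8, red, green, blue), "z_map" (384x512 float32, m along the optical axis (not along the pixel's ray), 0 where there is no reading), "vertical_fov" (degrees; the focal length in pixels is half the picture's height over the tangent of half this angle, whatever the lens; pixels are square), "cx", "cy" (the principal point, pixels), "rvec" (rotation vector, rad) and "tvec" (3), from world to camera coordinates, as OpenCV has them. Camera axes: x right, y down, z forward; pixel columns grow to the right and rows downward; lengths in m; the calibration is good to about 2 mm. The wrist camera is an equidistant fisheye: a pixel r from the principal point sees the ray r / f radians off the axis. A picture is of the moment at which its call begins.
- job.close_job(): hands the job in; it is judged then, once.
The state is a dict: "time_s": time; "joints": joint angles; "joint_velocities": joint speeds; "joint_torque": joint torques, N m; "eef_pos": TCP position; "ee_rot": TCP orientation; "ft_force": force on the tool from outside, world axes, zero at the start; "ft_torque": the same for the moment, N m; "width": opening from 0.0 (shut) to 1.0 (fully open); "gripper_force": force on a finger pad.
Only numpy, scipy, OpenCV 4.12 (cv2) and the standard library are available. Lean on these libraries where they do the work, as an engineer would, in place of code of your own. Each camera call takes 0.05 s, during which the arm holds its last target. There are 200 camera calls.

## Working session

There is one attempt and no reset: what is moved stays moved. The work goes in short steps, Python scripts to look and compute and a tool call to move; the robot and the scene stay as the last step left them, time stands still between calls to the robot, and variables do not carry over. Pictures are saved under pics/ and viewed, at most 10 in all, crops included, and the job is handed in when it is done.

Besides the shell and the picture viewer there is one more tool, called as name(argument=value, ...) on one line, values as JSON. jog_arm: Moves the arm, as the interface text tells. Its arguments: {"type":"object","properties":{"jaw":{"type":"array","items":{"type":"number"}},"linear":{"type":"array","items":{"type":"array","items":{"type":"number"}}},"angular":{"type":"array","items":{"type":"array","items":{"type":"number"}}}},"required":["jaw","linear","angular"]}

```bash
mkdir -p pics
cat > h.py <<'E'
import numpy as np, cv2
from plant import sensors, viewer, job
def snap(n,f):
    s=viewer.snapshot(n); cv2.imwrite('pics/'+f+'.png',s['img'][:,:,::-1]); np.savez('pics/'+f,**s); return s
def cal(s):
    R=cv2.Rodrigues(np.array(s['rvec'],float))[0]; t=np.array(s['tvec'],float).ravel()
    f=192/np.tan(np.radians(float(s['vertical_fov']))/2); return R,t,f
def world(s,u,v,z):  # pinhole pixel on plane z
    R,t,f=cal(s); d=R.T@np.array([(u-s['cx'])/f,(v-s['cy'])/f,1]); c=-R.T@t
    return c+d*(z-c[2])/d[2]
def cloud(s):
    R,t,f=cal(s); v,u=np.mgrid[:384,:512]; z=s['z_map']
    return (np.dstack([(u-s['cx'])/f*z,(v-s['cy'])/f*z,z])-t)@R
def proj(s,p):
    R,t,f=cal(s); q=R@np.array(p)+t; return q[0]/q[2]*f+s['cx'],q[1]/q[2]*f+s['cy']
E
python3 - <<'E'
from h import *
a=snap('scene','scene0');b=snap('top','top0')
cv2.imwrite('pics/top0b.png',cv2.resize(b['img'][:,:,::-1],(800,600)))
for s in(a,b):
    R,t,f=cal(s);print(-R.T@t,f,R[2])
E
```

```text
[ 0.28539117 -0.2303407   0.69444133] 470.1397085910281 [ 0.36906016  0.5782433  -0.72761891]
[0.50091298 0.27072951 0.90177013] 402.6996429272283 [ 0.13131935 -0.00101124 -0.9913396 ]
```

View pics/top0b.png

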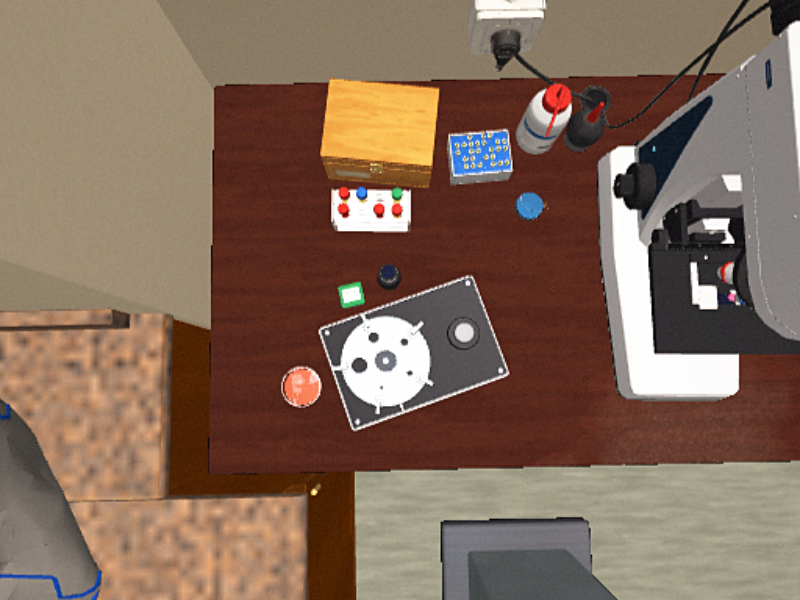

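View pics/scene0.png

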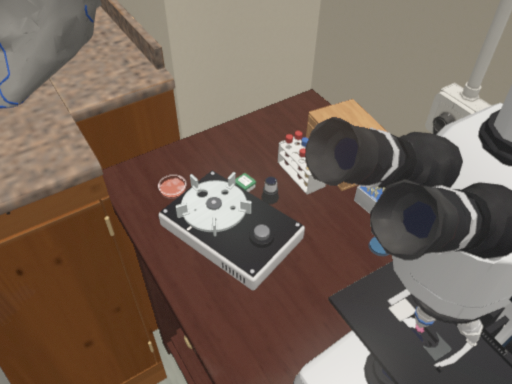

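The top view shows the light source yawed about 20°. The hub is near (386,361), the button (463,333), the widest opening (360,365) and the index line (402,407), all in 800 px scale. The wheel therefore needs about +100° counterclockwise.

Run:
```python
from h import *
s=dict(np.load('pics/top0.npz'))
k=1/1.5625
for n,u,v,z in [('hub',386,361,.054),('btn',463,333,.062),('wide',360,365,.049),('idx',402,407,.04),('petri',301,387,.014),('eye',389,272,.05),('cov',351,294,.018)]:
    print(n,world(s,u*k,v*k,z).round(4))
im=s['img'][160:290,190:340]
cv2.imwrite('pics/c0.png',cv2.resize(im[:,:,::-1],(690,598),interpolation=cv2.INTER_CUBIC))
st=sensors.get_state();print(st['eef_pos'],st['ee_rot'],st['time_s'],st['ft_force'],st['width'])
```

```text
hub [0.5359 0.2894 0.054 ]
btn [0.5704 0.1855 0.062 ]
wide [0.5315 0.3247 0.049 ]
idx [0.474  0.2694 0.04  ]
petri [0.5041 0.4099 0.014 ]
eye [0.6579 0.2828 0.05  ]
cov [0.6333 0.3379 0.018 ]
[ 0.18270469 -0.51830552  0.23847265] [[-9.43165250e-01 -3.32323469e-01 -6.50952338e-04]
 [-3.32324096e-01  9.43163896e-01  1.60041739e-03]
 [ 8.20984841e-05  1.72578522e-03 -9.99998507e-01]] 0.1 [-0.30841625  0.09479168  0.86191747] 1.0005808159109153
```

View pics/c0.png

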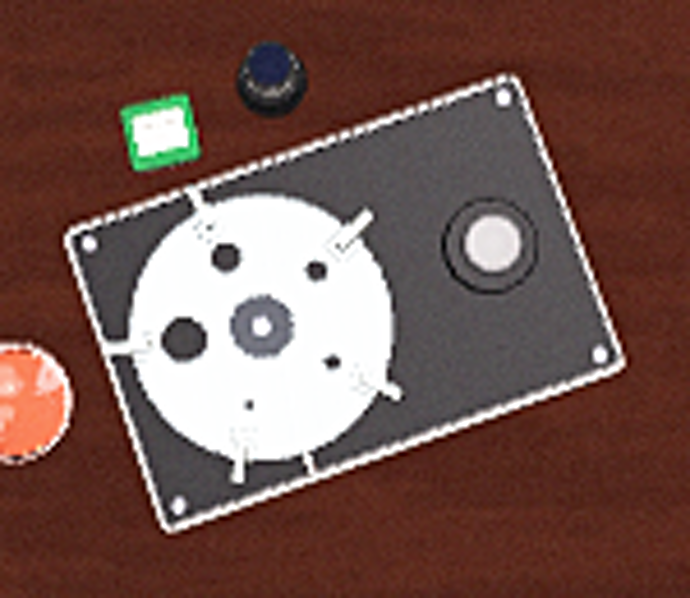

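The crop confirms it: hub (262,326), button (493,243), widest opening (184,340) and index (310,464). The wide opening points along about 97° in the world and the port along about 198°. I'll travel round the microscope with the jaws shut.

jog_arm(jaw=[1,1,1,1], linear=[[0.1,0.4,0],[0.2,0.8,0],[0.3,1,0],[0.3,1,0]], angular=[[0,0,0],[0,0,0],[0,0,0],[0,0,0]])

```text
time_s: 0.5
eef_pos: [0.2134, -0.4166, 0.2395]
ee_rot: [[-0.942, -0.335, 0.001], [-0.335, 0.942, 0.0], [-0.001, -0.0, -1.0]]
ft_force: [0.5, 0.3, -0.3]
width: 0.326
gripper_force: 0.0
```

jog_arm(jaw=[1,1,1], linear=[[0.1,0.4,0],[0.2,0.8,0],[0.3,1,0]], angular=[[0,0,0],[0,0,0],[0,0,0]])

```text
time_s: 0.8
eef_pos: [0.2425, -0.317, 0.2391]
ee_rot: [[-0.943, -0.332, 0.0], [-0.332, 0.943, 0.001], [-0.0, 0.001, -1.0]]
ft_force: [-0.0, -1.1, 0.3]
width: 0.001
gripper_force: 0.0
```

jog_arm(jaw=[1,1,1], linear=[[0.1,0.4,0],[0.2,0.8,0],[0.3,1,0]], angular=[[0,0,0],[0,0,0],[0,0,0]])

```text
time_s: 1.1
eef_pos: [0.2727, -0.217, 0.2393]
ee_rot: [[-0.943, -0.333, 0.0], [-0.333, 0.943, 0.0], [-0.001, 0.0, -1.0]]
ft_force: [0.9, 0.1, -0.5]
width: 0.001
gripper_force: 0.0
```

jog_arm(jaw=[1,1,1,1], linear=[[0.1,0.4,0],[0.2,0.8,0],[0.3,1,0],[0.3,1,0]], angular=[[0,0,0],[0,0,0],[0,0,0],[0,0,0]])

```text
time_s: 1.5
eef_pos: [0.3036, -0.1171, 0.2392]
ee_rot: [[-0.942, -0.336, 0.0], [-0.336, 0.942, 0.0], [-0.0, 0.0, -1.0]]
ft_force: [0.4, -0.4, -1.0]
width: -0.002
gripper_force: 0.0
```

jog_arm(jaw=[1,1,1], linear=[[0,0.4,0],[0,0.8,0],[0,1,0]], angular=[[0,0,0],[0,0,0],[0,0,0]])

```text
time_s: 1.8
eef_pos: [0.3027, -0.0176, 0.2393]
ee_rot: [[-0.943, -0.332, -0.0], [-0.332, 0.943, 0.0], [-0.0, 0.0, -1.0]]
ft_force: [0.1, -1.0, 0.1]
width: -0.003
gripper_force: 0.0
```

jog_arm(jaw=[1,1,1], linear=[[0,0.4,0],[0,0.8,0],[0,1,0]], angular=[[0,0,0.1],[0,0,0.2],[0,0,0.2]])

```text
time_s: 2.1
eef_pos: [0.3028, 0.0829, 0.2392]
ee_rot: [[-0.851, -0.525, -0.0], [-0.525, 0.851, 0.0], [0.0, 0.0, -1.0]]
ft_force: [0.5, -0.0, -0.1]
width: 0.0
gripper_force: 0.0
```

jog_arm(jaw=[1,1,1], linear=[[0.3,0.3,0],[0.6,0.6,0],[0.9,1,0]], angular=[[0,0,0.1],[0,0,0.2],[0,0,0.3]])

```text
time_s: 2.4
eef_pos: [0.3943, 0.1814, 0.2392]
ee_rot: [[-0.648, -0.762, 0.0], [-0.762, 0.648, -0.0], [0.0, -0.0, -1.0]]
ft_force: [0.1, -0.6, 1.2]
width: 0.001
gripper_force: 0.0
```

jog_arm(jaw=[1,1,1,1,1,1], linear=[[0.3,0.4,0],[0.6,0.8,-0.3],[0.9,1,-0.6],[0.95,1.0,-0.8],[0.95,1,-0.8],[0.95,1,-0.8]], angular=[[0,0,0],[0,0,0],[0,0,0],[0,0,0],[0,0,0],[0,0,0]])

```text
time_s: 3.0
eef_pos: [0.4883, 0.2803, 0.1592]
ee_rot: [[-0.651, -0.759, -0.001], [-0.759, 0.651, -0.001], [0.001, -0.001, -1.0]]
ft_force: [-0.4, -0.1, 0.4]
width: 0.0
gripper_force: 0.0
```

Run:
```python
from h import *
s=snap('wrist','w1'); st=sensors.get_state(); print(st['eef_pos'],st['joints'],st['ft_force'])
b=snap('top','t1')
cv2.imwrite('pics/w1.png',np.hstack([s['img'][:,:,::-1],]))
```

```text
[0.48844466 0.28069684 0.16057656] [ 7.99708209e-01  3.15546268e-01 -1.11735063e-02  7.97595892e-04
 -1.24272596e+00 -1.50893769e+00] [ 0.63845217 -0.2386864   0.62820001]
```

View pics/w1.png

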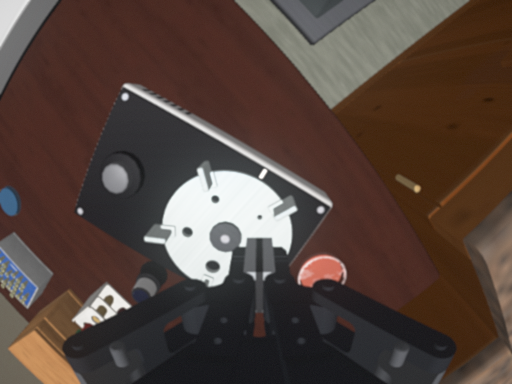

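The wrist view shows the hub at (226,236), the index line at (264,173), the button at (116,177) and the closed fingers at about (260,255). I'll check these against the estimate.

```bash
cat >> h.py <<'E'
def fish(s,u,v,z):
    R,t,f=cal(s); x,y=u-s['cx'],v-s['cy']; r=np.hypot(x,y); a=r/f
    d=R.T@np.array([x/r*np.sin(a),y/r*np.sin(a),np.cos(a)]); c=-R.T@t
    return c+d*(z-c[2])/d[2]
E
python3 - <<'E'
from h import *
s=dict(np.load('pics/w1.npz'))
for n,u,v,z in [('hub',225.5,236,.054),('btn',116,177,.062),('idx',264,173,.04),('tabA',295,201,.073),('tabB',203,166,.073)]:print(n,fish(s,u,v,z).round(4))
s=dict(np.load('pics/top0.npz'))
for n,u,v,z in [('hub',262,326,.054),('btn',493,243,.062),('wide',184,340,.049),('idx',310,464,.04)]:print(n,world(s,190+u/4.6,160+v/4.6,z).round(4))
E
```

```text
hub [0.5349 0.2882 0.054 ]
btn [0.569  0.1839 0.062 ]
idx [0.474  0.2696 0.04  ]
tabA [0.4654 0.2961 0.073 ]
tabB [0.5009 0.2288 0.073 ]
hub [0.5362 0.2896 0.054 ]
btn [0.571  0.1837 0.062 ]
wide [0.5309 0.3256 0.049 ]
idx [0.4731 0.2691 0.04  ]
```

jog_arm(jaw=[1,1,1,1,1,1,1], linear=[[0.015,0.47,0],[0.015,0.47,-0.2],[0.015,0.47,-0.5],[0.015,0.47,-0.7],[0.015,0.47,-0.85],[0.015,0.47,-0.93],[0.015,0.47,-0.93]], angular=[[0,0,0],[0,0,0],[0,0,0],[0,0,0],[0,0,0],[0,0,0],[0,0,0]])

```text
time_s: 3.8
eef_pos: [0.4892, 0.3281, 0.0669]
ee_rot: [[-0.651, -0.759, 0.0], [-0.759, 0.651, 0.0], [-0.0, -0.0, -1.0]]
ft_force: [-0.5, -1.0, 0.1]
width: 0.002
gripper_force: 0.0
```

jog_arm(jaw=[1,1,1,1,1,1,1,1,1,1,1], linear=[[-0.035,-0.046,0],[-0.065,-0.095,0],[-0.091,-0.147,0],[-0.111,-0.201,0],[-0.126,-0.256,0],[-0.136,-0.313,0],[-0.14,-0.37,0],[-0.139,-0.428,0],[-0.132,-0.485,0],[-0.12,-0.541,0],[-0.12,-0.541,0]], angular=[[0,0,0.092],[0,0,0.183],[0,0,0.275],[0,0,0.367],[0,0,0.458],[0,0,0.55],[0,0,0.642],[0,0,0.733],[0,0,0.825],[0,0,0.917],[0,0,0.917]])

```text
time_s: 4.9
eef_pos: [0.478, 0.2744, 0.0682]
ee_rot: [[0.25, -0.968, 0.002], [-0.968, -0.25, 0.002], [-0.001, -0.003, -1.0]]
ft_force: [0.2, 0.3, -0.0]
width: -0.005
gripper_force: 0.0
```

jog_arm(jaw=[1,1,1,1,1,1,1,1,1,1,1], linear=[[0.016,-0.05,0],[0.036,-0.098,0],[0.06,-0.145,0],[0.088,-0.189,0],[0.12,-0.23,0],[0.155,-0.269,0],[0.194,-0.304,0],[0.235,-0.336,0],[0.28,-0.364,0],[0.326,-0.388,0],[0.326,-0.388,0]], angular=[[0,0,0.083],[0,0,0.167],[0,0,0.25],[0,0,0.333],[0,0,0.417],[0,0,0.5],[0,0,0.583],[0,0,0.667],[0,0,0.75],[0,0,0.833],[0,0,0.833]])

```text
time_s: 6.0
eef_pos: [0.5107, 0.2356, 0.0674]
ee_rot: [[0.901, -0.434, 0.002], [-0.434, -0.901, 0.001], [0.001, -0.002, -1.0]]
ft_force: [-0.2, 0.1, 0.9]
width: 0.004
gripper_force: 0.0
```

Run:
```python
from h import *
s=snap('wrist','w2'); b=snap('top','t2')
im=cv2.resize(b['img'][160:290,190:340],(443,384),interpolation=cv2.INTER_CUBIC)
cv2.imwrite('pics/c2.png',np.hstack([s['img'][:,100:456],im])[:,:,::-1])
```

```text
(no output)
```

View pics/c2.png

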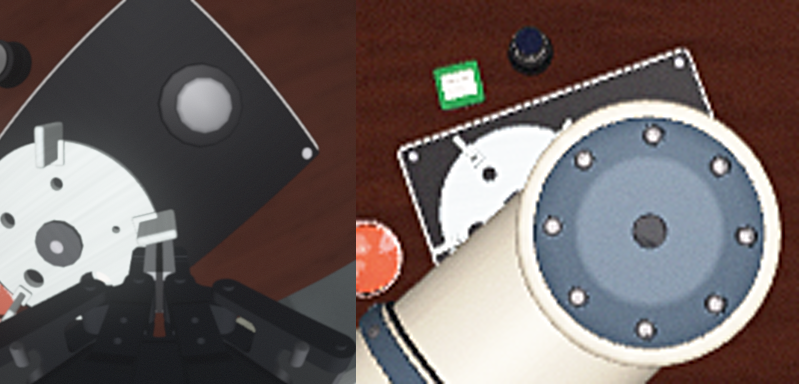

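The wrist view has the hub at (158,244), the 5 mm opening at (216,230), the 8 mm at (156,184) and the pushed tab by the fingers at (257,222), in full-picture pixels. Next I work out the remaining angle.

Run:
```python
from h import *
s=dict(np.load('pics/w2.npz'))
h=fish(s,156.5,245,.054);b=fish(s,304,105,.062);print(h,b)
ang=lambda p:np.degrees(np.arctan2(*(p-h)[1::-1]))%360
port=(ang(b)-90)%360
for n,u,v,k in [('5',216,230,1),('8',156,184,2),('11',107.5,220,3),('wide',134,278,0)]:
    p=fish(s,u,v,.049); print(n,np.hypot(*(p-h)[:2]),'remaining',(port-(ang(p)-72*k))%360)
print('port',port)
```

```text
[0.53815372 0.28830373 0.054     ] [0.57231897 0.18349351 0.062     ]
5 0.03571140051971148 remaining 12.776692462487404
8 0.034970040338228675 remaining 11.49769295919026
11 0.03504984673002228 remaining 10.981764491702393
wide 0.0352758110114061 remaining 82.03762575444539
port 198.05454445165856
```

jog_arm(jaw=[1,1,1,1,1,1,1], linear=[[0.029,-0.013,0],[0.058,-0.024,0],[0.088,-0.033,0],[0.102,-0.037,0],[0.116,-0.04,0],[0.116,-0.04,0],[0.116,-0.04,0]], angular=[[0,0,0.05],[0,0,0.1],[0,0,0.15],[0,0,0.175],[0,0,0.195],[0,0,0.195],[0,0,0.195]])

```text
time_s: 6.8
eef_pos: [0.5216, 0.2315, 0.0663]
ee_rot: [[0.97, -0.241, 0.0], [-0.241, -0.97, 0.0], [0.0, -0.0, -1.0]]
ft_force: [-0.0, -0.3, 0.1]
width: -0.004
gripper_force: 0.2
```

jog_arm(jaw=[1,1,1,1,1,1], linear=[[-0.05,0.01,0],[-0.1,0.03,0],[-0.1,0.03,0.3],[-0.1,0.03,0.7],[-0.1,0.03,0.7],[-0.1,0.03,0.7]], angular=[[0,0,0],[0,0,0],[0,0,0],[0,0,0],[0,0,0],[0,0,0]])

```text
time_s: 7.4
eef_pos: [0.5116, 0.235, 0.1374]
ee_rot: [[0.971, -0.24, 0.002], [-0.24, -0.971, 0.002], [0.001, -0.002, -1.0]]
ft_force: [-1.2, -0.5, -1.0]
width: -0.0
gripper_force: 0.0
```

Run:
```python
from h import *
s=snap('wrist','w3')
cv2.imwrite('pics/c3.png',cv2.resize(s['img'][80:330,50:380],(792,600),interpolation=cv2.INTER_CUBIC)[:,:,::-1])
```

```text
(no output)
```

View pics/c3.png

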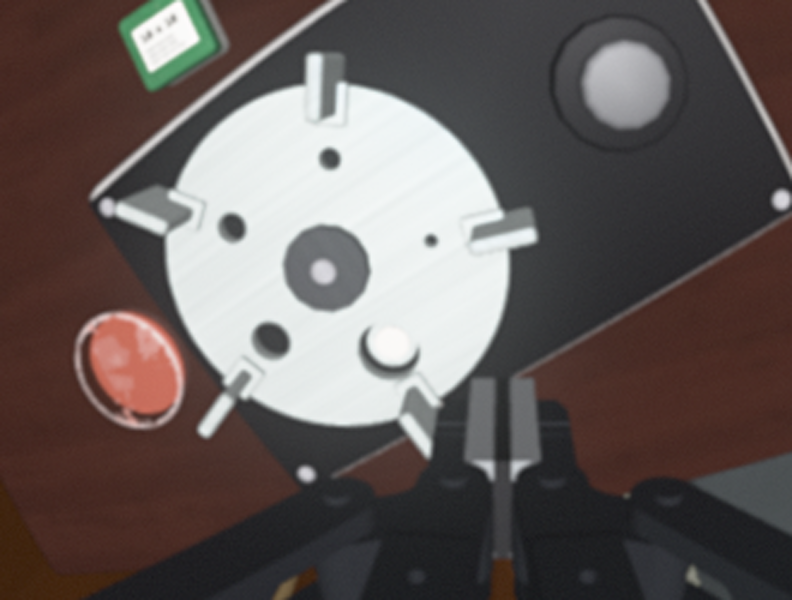

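The white port shows through the wide opening (crop ~(390,348)). I'll measure the residual angle from all five openings and the port.

Run:
```python
from h import *
s=dict(np.load('pics/w3.npz'))
F=lambda u,v,z:fish(s,50+(u+.5)/2.4-.5,80+(v+.5)/2.4-.5,z)
P=np.array([F(u,v,.049)[:2] for u,v in [(389,350),(431,240),(330,158),(232,227),(271,340)]])
h0=F(326,268,.054);b=F(625,85,.062);c=P.mean(0);print(h0,b,c)
for c in (c,h0[:2]):
  ang=lambda p:np.degrees(np.arctan2(*(p-c)[::-1]))%360
  port=(ang(b[:2])-90)%360
  print(port,[(((port-ang(p)+72*k)+180)%360-180).round(1) for k,p in enumerate(P)])
p=F(393,345,.041);print('port seen',p,ang(p[:2]),'dist to wide mm',(p[:2]-P[0])*1000)
print(sensors.get_state()['eef_pos'])
```

```text
[0.5380982  0.28770366 0.054     ] [0.5723411  0.18374666 0.062     ] [0.53772644 0.28827521]
198.32230492792525 [np.float64(0.1), np.float64(0.6), np.float64(0.5), np.float64(0.3), np.float64(0.6)]
198.23161679828854 [np.float64(1.1), np.float64(1.1), np.float64(-0.3), np.float64(-0.8), np.float64(0.5)]
port seen [0.50242189 0.27738459 0.041     ] 196.13205532901418 dist to wide mm [-1.50947099  0.2405089 ]
[0.51097794 0.2345341  0.13615296]
```

The residual is about 0.4°, so the wheel is set. Next is the button at (0.5715, 0.1838).

jog_arm(jaw=[1,1,1,1,1,1,1], linear=[[0.3,-0.25,0],[0.6,-0.51,0],[0.6,-0.51,-0.2],[0.6,-0.51,-0.4],[0.6,-0.51,-0.55],[0.6,-0.51,-0.62],[0.6,-0.51,-0.62]], angular=[[0,0,0],[0,0,0],[0,0,0],[0,0,0],[0,0,0],[0,0,0],[0,0,0]])

```text
time_s: 8.15
eef_pos: [0.5704, 0.1829, 0.0725]
ee_rot: [[0.971, -0.24, -0.003], [-0.24, -0.971, -0.002], [-0.003, 0.003, -1.0]]
ft_force: [-1.0, -0.4, 0.2]
width: 0.003
gripper_force: 0.0
```

jog_arm(jaw=[1,1,1,1,1,1], linear=[[0,0,-0.03],[0,0,-0.06],[0,0,-0.08],[0,0,-0.1],[0,0,-0.1],[0,0,-0.1]], angular=[[0,0,0],[0,0,0],[0,0,0],[0,0,0],[0,0,0],[0,0,0]])

```text
time_s: 8.75
eef_pos: [0.572, 0.1837, 0.065]
ee_rot: [[0.971, -0.24, 0.001], [-0.24, -0.971, 0.001], [0.001, -0.001, -1.0]]
ft_force: [0.9, 1.3, 4.6]
width: -0.001
gripper_force: 2.2
```

jog_arm(jaw=[1,1,1,1], linear=[[0,0,-0.01],[0,0,-0.015],[0,0,-0.015],[0,0,-0.015]], angular=[[0,0,0],[0,0,0],[0,0,0],[0,0,0]])

```text
time_s: 9.15
eef_pos: [0.5721, 0.1837, 0.064]
ee_rot: [[0.971, -0.24, 0.002], [-0.24, -0.971, 0.001], [0.002, -0.001, -1.0]]
ft_force: [-2.2, 1.4, 9.6]
width: -0.002
gripper_force: 4.6
```

jog_arm(jaw=[1,1,1,1], linear=[[0,0,-0.01],[0,0,-0.01],[0,0,-0.01],[0,0,-0.01]], angular=[[0,0,0],[0,0,0],[0,0,0],[0,0,0]])

```text
time_s: 9.55
eef_pos: [0.5721, 0.1837, 0.0639]
ee_rot: [[0.971, -0.239, 0.002], [-0.239, -0.971, 0.001], [0.002, -0.001, -1.0]]
ft_force: [-4.4, 0.4, 14.4]
width: 0.007
gripper_force: 7.2
```

jog_arm(jaw=[1,1,1,1,1,1,1,1,1,1], linear=[[0,0,0.05],[0,0,0.1],[0,0,0.3],[0,0,0.7],[0,0,0.9],[-0.3,0,1],[-0.7,0,1],[-1,0,1],[-1,0,1],[-1,0,1]], angular=[[0,0,0],[0,0,0],[0,0,0],[0,0,0],[0,0,0],[0,0,0],[0,0,0],[0,0,0],[0,0,0],[0,0,0]])

```text
time_s: 10.55
eef_pos: [0.4709, 0.1832, 0.1616]
ee_rot: [[0.971, -0.239, -0.001], [-0.239, -0.971, -0.0], [-0.001, 0.001, -1.0]]
ft_force: [1.0, 0.3, 0.4]
width: -0.007
gripper_force: 0.0
```

Run:
```python
from h import *
s=snap('wrist','w4'); b=snap('top','t4')
im=cv2.resize(b['img'][160:290,190:340],(443,384),interpolation=cv2.INTER_CUBIC)
cv2.imwrite('pics/c4.png',np.hstack([s['img'][:,0:356],im])[:,:,::-1])
```

```text
(no output)
```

View pics/c4.png

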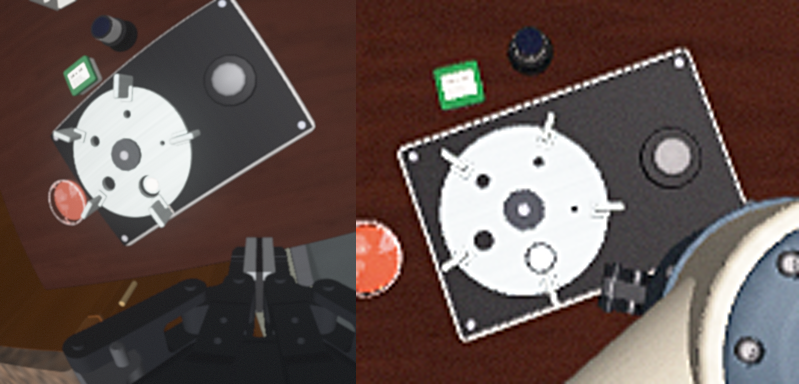

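The wide opening stands concentric over the white port (top crop (541,258)), in line with the index. The button is out again, nothing beside the box has moved, and the arm is clear.

```bash
python3 -c "
from plant import job
print(job.close_job())"
```

```text
the job is handed in; nothing more can be done
None
```

The wheel's widest opening is centred over the light port (about 0.4° off), the lamp button was pressed fully in and came back out, nothing else moved, and the job is handed in; no verdict was returned.

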